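# Unlock the sample carriage and slide it to the reading stop

## Robot

A 7-joint arm with a two-finger parallel gripper is mounted at the origin on the work surface. World frame = base frame: x ahead of the robot, y to its left, z up, the work surface at z = 0. Lengths are in m, angles in rad, forces in N, time in s.
With the tool pointing down it reaches from about 0.35 to 0.9 m from the base axis. Payload 8.1 kg.
Tool frame: the origin (TCP) lies midway between the tips of the shut fingers; the grasp point (between the pads) lies 19 mm behind it; z points along the fingers, y is the line along which they close (so a half turn about z gives the same grasp; the last joint's range is limited). The gripper opens to 92 mm and grips with 3 to 60 N. Pads are 19 mm wide; open, the fingers measure 130 mm over their backs; the gripper's body (75 mm by 190 mm) begins 47 mm behind the grasp point.
Start: joints at [-1.286, 0.434, 0.025, 1.573, -0.012, 1.134, -0.075], TCP at [0.236, 0.579, 0.227] pointing down, gripper open.
Joint ranges: [-2.62, 2.62], [-0.44, 2.09], [-1.27, 1.32], [0.08, 2.57], [-1.32, 4.46], [0.12, 2], [-2.74, 2.74]. Speed limits (rad/s): [2.22, 2.22, 3.01, 3.01, 3.14, 3.14, 3.14].

## Interface

Orientations are given as a rotation vector (axis times angle).
In Python, from cell import arm gives the robot as it stands.
- The arm moves only by the tool move_arm, never from a script. Its argument "motion" is a list of rows, each an object of numbers: "tx", "ty", "tz": the shift along the tool's x, y, z normalised to -1 to 1, where 1 is 1000 mm; "twist": the turn about the tool's z normalised to -1 to 1, where 1 is pi/2 rad. In form: [{"tx": .., "ty": .., "tz": .., "twist": ..}, ...]. A call has 1 to 12 rows; each row shifts and turns the commanded pose from where the row before left it, along the tool's axes as they then stand; what a row does not reach is not made up. A row lasts 1/10 s, in which the tool goes at most 50 mm and 8.59 degrees, less where a joint would pass 70% of its speed; a pose out of reach is approached as far as the arm can. A call with a number of a shift or a turn outside -1 to 1 is refused whole. A call with a gripper value outside its range is refused whole. "gripper" is the gripper's target within -1 to 1 (shut at 1, half-way at 0, fully open at -1), set as the call begins (left out, the last holds). The fingers move at their own pace and stop on an object; "squeeze" is the grip in N (left out, the last holds). Time passes only in rows, so rows that do not move let the fingers close. It gives the time, the measured TCP pose, the force, the opening and the grip force at its end, in the units of the state.
- arm.observe(): the state, without advancing time (a new reading comes with each control period).
- arm.get_image(name): name is "side" or "top" or "wrist"; returns the picture (420x560x3 uint8, red, green, blue); there is no depth.
- arm.calibration(name): a dict with "K" (3x3 intrinsics, pixels), "T" (4x4, takes a point from camera to world coordinates). Camera axes: x right, y down, z forward; pixel columns grow to the right and rows downward; lengths in m; the calibration is good to about 2 mm. The wrist camera is an equidistant fisheye: a pixel r from the principal point sees the ray r / f radians off the axis. A picture is of the moment at which its call begins: read the wrist's pose just before it. calibration takes no time and is no camera call; for the wrist camera it gives the pose at the moment of the call.
- arm.sign_off(): hands the job in; it is judged then, once.
Trained networks look in the newest picture that a camera, given by its name, has taken for a name from the list of things; names that differ only in an ending like _2 or _b are one class to them, and where a whole thing is asked for, a point or a joint stands for the part that bears it (a point fixed in the world has none). Each returns a list of dicts, best first, with "conf" (0 to 1); they miss things now and then, are a little off and sometimes report something else, mostly with a low value. They report only what shows in the picture. A call takes as long as a camera call. They do not tell look-alikes from the thing itself.
- arm.look_for(camera, query): "point" ([column, row] as shares, 0 to 1, of the picture: columns of its width, rows of its height, amid what is visible of it).
- arm.regions_of(camera, query): "region" (420x560 bool, what is visible of it) and "point" ([column, row] as shares, 0 to 1, of the picture: columns of its width, rows of its height, amid what is visible of it).
- arm.place_of(camera, query): "point" ([column, row] as shares, 0 to 1, of the picture: columns of its width, rows of its height: a listed point, or the origin of a listed thing).
The state is a dict: "clock": time; "joints": joint angles; "dq": joint speeds; "joint_efforts": joint torques, N m; "position": TCP position; "ee_rot": TCP orientation; "force": force on the tool from outside, world axes, zero at the start; "ft_torque": the same for the moment, N m; "width": opening from 0.0 (shut) to 1.0 (fully open); "gripper_force": force on a finger pad.
Only numpy, scipy, OpenCV 4.12 (cv2) and the standard library are available. Lean on these libraries where they do the work, as an engineer would, in place of code of your own. Each camera call takes 0.05 s, during which the arm holds its last target. There are 200 camera calls.

## Task

Press the lock button of the sample carriage down with the fingertips and, keeping it pressed all the way, push the carriage along its rods until it rests against the end stop. Then let go so that the button springs fully up and locks the carriage there, and move clear. Grip and lift nothing: the two vials stay standing in the carriage and the other things on the bench stay where they are.

Things in the scene. Friction and masses are not known exactly. Their poses are not given: they have to be found in the camera images.
- slide_base: Fixed bench slide: white base plate 120 x 380 x 8 mm with two steel rods along its length at x = +-43 mm (tops 30 mm above the bench) and end blocks 44 mm high. Origin at the centre of its underside on the bench; its y axis runs along the rods and +y is the direction in which the carriage travels to the end stop; z up.
- carriage (a joint): Travel of the carriage along the slide base's +y, m: 0 at the start (locked), 0.09 to 0.14 when its nose is on the end stop. The carriage is an aluminium deck 110 mm wide, 120 mm long (along travel), 12 mm thick, top 44 mm above the bench: vial block on the leading half, lock button on the trailing half. Sliding friction about 2 N. While the button is up the carriage is locked.
- lock_button (a joint): Depth to which the lock button is pressed, m: 0 up (locked), 0.008 fully down. From 0.006 the carriage is free; let up on the way, it catches again. It springs up with 1.5 N at the top and 5 N at full depth; on the end stop it snaps up to 0 into the last catch, which leaves the carriage about 2 mm of play.
- button_top (a point): Centre of the top of the lock button, a flat ribbed black pad 46 mm wide (across the travel) and 36 mm long (along it); 56 mm above the bench when up, 48 mm when down. It moves with the button and the carriage. The nearest vial wall is 51 mm ahead of it.
- lip_face (a point): Middle of the top edge of the face, on the button's side, of the upright aluminium lip that stands on the deck between the button and the vials: 54 mm wide, 7 mm thick, top 68 mm above the bench. The face is 20 mm ahead of button_top in the direction of travel, so a fingertip that presses the button can push the carriage along by the lip.
- carriage_nose (a point): Centre of the carriage deck's leading end face, 38 mm above the bench; 90 mm ahead of button_top along the travel. Axes as the slide base.
- stop_face (a point): Centre of the face of the end stop that the carriage nose meets, 38 mm above the bench. The end stop is an aluminium block 116 x 26 mm clamped across the rods, its top 50 mm above the bench, set at a different distance each time; it is fixed. Axes as the slide base.
- vial_left: Loose amber vial with white cap, 22 mm across, 40 mm high, standing in the near-robot (-x) pocket of the carriage's vial block, 12 mm deep; top 88 mm above the bench. Origin at the centre of its underside, z up. It rides along with the carriage.
- vial_right: Loose amber vial with white cap, 22 mm across, 40 mm high, standing in the far (+x) pocket of the carriage's vial block, 12 mm deep; top 88 mm above the bench. Origin at the centre of its underside, z up. It rides along with the carriage.
- reagent_bottle: Bystander: amber bottle, 56 mm across, 95 mm high, loose beside the slide. Origin at the centre of its underside.
- beaker: Bystander: clear open beaker, 60 mm across, 70 mm high, loose beside the slide. Origin at the centre of its underside.
- specimen_pot: Bystander: clear screw-top pot, 48 mm across, 55 mm high, loose beside the slide. Origin at the centre of its underside.
- tip_box: Bystander: grey box with white lid, 62 x 85 x 45 mm, loose beside the slide. Origin at the centre of its underside.
- mouse: Bystander: black computer mouse, 60 x 95 x 30 mm, loose beside the slide. Origin at the centre of its underside.
- clear_case: Bystander: open clear plastic case with a white insert, 75 x 110 x 38 mm, loose beside the slide. Origin at the centre of its underside.
Not all that is in view belongs to the job. What is shaped like the vial_left but blue is not meant. Leave any black look-alike of the vial_right alone.

How it is judged:
On the way, in this order (a step that is already met when the one before it is completed fails the run):
1. the lock button is held down while the carriage is still at its start (value of joint lock_button above 0.006 m and value of joint carriage below 0.01 m), for 0.05 s.
2. the carriage is under way with the button held down (value of joint carriage above 0.045 m and value of joint lock_button above 0.005 m).
3. the carriage is against the end stop with the button still held down (y of stop_face in the frame of carriage_nose below 0.003 m and value of joint lock_button above 0.005 m), for 0.05 s.
At the end, for the whole second after the job is handed in: The carriage's nose is within 4 mm of the end stop and at rest, the lock button is up to within 1.5 mm of its top, and both vials stand seated in their pockets (within 6 mm of the floor, tilted under 0.2 rad) (y of stop_face in the frame of carriage_nose below 0.004 m and value of joint lock_button below 0.0015 m and velocity of joint carriage between -0.005 and 0.005 m/s and height (world z) of each of vial_left, vial_right below 0.054 m and angle between each of vial_left, vial_right's own z axis and vertical below 0.2 rad); the robot touches nothing.
It fails at once if the button is let up (pressed less than 3 mm) while the carriage is between its start (more than 15 mm on) and the end stop (more than 10 mm short) (value of joint carriage above 0.015 m and y of stop_face in the frame of carriage_nose above 0.01 m and value of joint lock_button below 0.003 m).
It fails at once if a vial is lifted more than 10 mm or tipped over 0.5 rad (height (world z) of any of vial_left, vial_right above 0.058 m or angle between any of vial_left, vial_right's own z axis and vertical above 0.5 rad).
It fails at once if a bystander is moved more than 20 mm (distance of any of reagent_bottle, beaker, specimen_pot, tip_box, mouse, clear_case from where it was at the start of the episode above 0.02 m).
It also fails if it takes over 42 s, if anything falls off the work surface, if the arm or the gripper's body presses on something with over 40 N, if the wrist force passes 120 N, or if a joint passes its speed limit or range.

## Working session

There is one attempt and no reset: what is moved stays moved. The work goes in short steps, Python scripts to look and compute and a tool call to move; the robot and the scene stay as the last step left them, time stands still between calls to the robot, and variables do not carry over. Pictures are saved under pics/ and viewed, at most 10 in all, crops included, and the job is handed in when it is done.

Besides the shell and the picture viewer there is one more tool, called after ">>>" by a JSON object that holds its "name" and its "arguments", one argument or row to a line. move_arm: Moves the arm, as the interface text tells. Scaled input: -1 to 1 covers 1000 mm each way for a shift and pi/2 rad each way for a turn. Its arguments: {"type":"object","properties":{"motion":{"type":"array","items":{"type":"object","properties":{"tx":{"type":"number"},"ty":{"type":"number"},"tz":{"type":"number"},"twist":{"type":"number"}}}},"gripper":{"type":"number"},"squeeze":{"type":"number"}},"required":["motion"]}

```bash
mkdir -p pics; cat > h.py <<'E'
import numpy as np, cv2
from cell import arm
def ray(cam,pt):
    c=arm.calibration(cam);K=np.array(c['K']);T=np.array(c['T'])
    u=pt[0]*560;v=pt[1]*420
    x=(u-K[0,2])/K[0,0];y=(v-K[1,2])/K[1,1]
    if cam=='wrist':
        r=np.hypot(x,y);d=np.array([x/r*np.sin(r),y/r*np.sin(r),np.cos(r)]) if r>0 else np.array([0,0,1.])
    else: d=np.array([x,y,1.])
    return T[:3,3],T[:3,:3]@d
def onz(cam,pt,z):
    o,d=ray(cam,pt);return o+d*(z-o[2])/d[2]
def snap(cam,name):
    im=np.array(arm.get_image(cam));cv2.imwrite('pics/'+name,cv2.cvtColor(im,cv2.COLOR_RGB2BGR));return im
E
python3 - <<'E'
from h import *
np.set_printoptions(precision=4,suppress=True)
a=snap('top','top0.png');b=snap('side','side0.png')
cv2.imwrite('pics/both.png',cv2.cvtColor(cv2.resize(np.vstack([a,b]),(400,600)),cv2.COLOR_RGB2BGR))
Z=dict(button_top=.056,lip_face=.068,carriage_nose=.038,stop_face=.038,slide_base=0,vial_left=.048,vial_right=.048)
for cam in('top','side'):
  print(cam,np.array(arm.calibration(cam)['T'])[:3,3])
  for n,z in Z.items():
    for r in arm.place_of(cam,n)[:3]:
      p=r['point'];print(n,round(r['conf'],2),[round(p[0]*560),round(p[1]*420)],onz(cam,p,z))
s=arm.observe();print(s['clock'],s['position'],s['ee_rot'],s['width'],s['force'])
E
```

```text
top [0.4899 0.0195 0.9957]
button_top 0.6 [318, 190] [ 0.5875 -0.0771  0.056 ]
carriage_nose 0.6 [280, 192] [0.5863 0.0123 0.038 ]
stop_face 0.83 [228, 186] [0.6038 0.133  0.038 ]
slide_base 0.36 [277, 191] [0.5939 0.0185 0.    ]
vial_left 0.51 [292, 200] [ 0.5668 -0.0168  0.048 ]
vial_left 0.46 [282, 263] [0.4215 0.011  0.048 ]
vial_left 0.44 [321, 133] [ 0.7218 -0.0878  0.048 ]
vial_right 0.49 [341, 140] [ 0.7047 -0.1338  0.048 ]
vial_right 0.44 [291, 180] [ 0.6124 -0.0154  0.048 ]
side [ 0.2808 -0.5708  0.7791]
button_top 0.82 [310, 240] [ 0.5811 -0.0672  0.056 ]
button_top 0.52 [283, 210] [0.5693 0.0171 0.056 ]
lip_face 0.55 [307, 230] [ 0.5809 -0.0522  0.068 ]
lip_face 0.31 [256, 295] [ 0.4486 -0.1368  0.068 ]
carriage_nose 0.6 [292, 211] [0.5896 0.0211 0.038 ]
carriage_nose 0.47 [357, 335] [ 0.5668 -0.2521  0.038 ]
carriage_nose 0.24 [305, 232] [ 0.5888 -0.0329  0.038 ]
stop_face 0.66 [272, 172] [0.6003 0.1341 0.038 ]
stop_face 0.24 [256, 292] [ 0.4564 -0.1143  0.038 ]
slide_base 0.63 [284, 211] [0.5912 0.0594 0.    ]
slide_base 0.24 [274, 175] [0.6171 0.1597 0.    ]
vial_left 0.66 [284, 221] [ 0.5622 -0.0009  0.048 ]
vial_left 0.62 [212, 257] [ 0.415  -0.0219  0.048 ]
vial_left 0.51 [387, 244] [ 0.7006 -0.1268  0.048 ]
vial_right 0.53 [312, 216] [ 0.6137 -0.0123  0.048 ]
vial_right 0.49 [397, 271] [ 0.6844 -0.1821  0.048 ]
0.8 [0.2364 0.5786 0.2267] [0.6055 3.0827 0.    ] 0.9973050237464439 [0.4507 0.3118 0.3141]
```

View pics/top0.png

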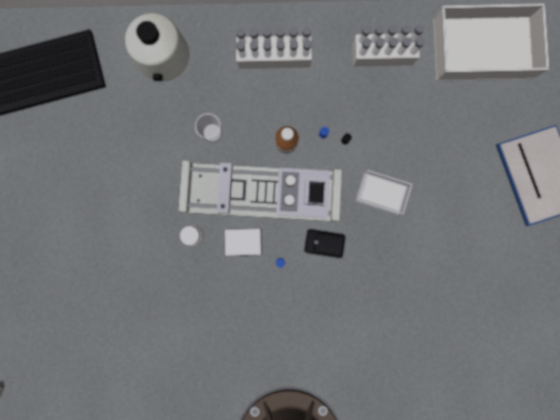

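View pics/side0.png

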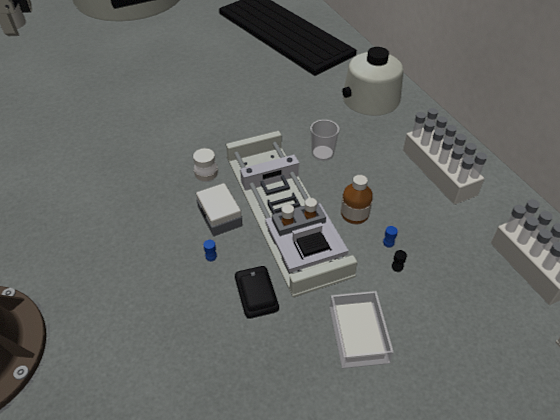

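Pictures: the carriage button is the black square at top (317,193) / side (313,242). The vials in the carriage are at top (291,181) and (290,200), and the end stop is at (224,188). 

Possible mix-ups:
- **Button:** mouse, top (325,243); small black vial, (346,139); black cap on the big jug, (148,32).
- **Vials:** blue ones at (324,132) and (280,263), black one at (346,139).

I choose the pad on the slide. I'll move above it with the gripper shut, then check close up.

>>> {"name": "move_arm", "arguments": {
  "motion": [
    {"tx":-0.036,"ty":-0.03},
    {"tx":-0.036,"ty":-0.03},
    {"tx":-0.036,"ty":-0.03},
    {"tx":-0.036,"ty":-0.03},
    {"tx":-0.036,"ty":-0.03},
    {"tx":-0.036,"ty":-0.03},
    {"tx":-0.036,"ty":-0.03},
    {"tx":-0.036,"ty":-0.03},
    {"tx":-0.036,"ty":-0.03},
    {"tx":-0.036,"ty":-0.03},
    {"tx":-0.036,"ty":-0.03},
    {"tx":-0.036,"ty":-0.03}
  ],
  "gripper": 1
}}

```text
invalid input
```

>>> {"name": "move_arm", "arguments": {
  "motion": [
    {"twist":0.087},
    {"twist":0.087},
    {"twist":0.087},
    {"twist":0.087},
    {"twist":0.087},
    {"twist":0.087},
    {"twist":0.087},
    {"twist":0.087},
    {"twist":0.087},
    {},
    {}
  ]
}}

```text
invalid input
```

```bash
python3 - <<'E'
from h import *
np.set_printoptions(precision=4,suppress=True)
from scipy.spatial.transform import Rotation as R
s=arm.observe();M=R.from_rotvec(s['ee_rot']).as_matrix()
print(s['clock'],s['position'],s['ee_rot'],s['width'],s['force'],s['joints']);print(M)
im=snap('wrist','w1.png')
for n,z in dict(button_top=.056,lip_face=.068,stop_face=.038,carriage_nose=.038).items():
    for r in arm.place_of('wrist',n)[:2]:
      p=r['point'];print(n,round(r['conf'],2),[round(p[0]*560),round(p[1]*420)],onz('wrist',p,z))
a=snap('top','t1.png')
# rods / plate direction from the top picture regions
for n in('slide_base','button_top'):
  for cam in('top','wrist'):
    for r in arm.regions_of(cam,n)[:1]:
      m=r['region'];ys,xs=np.nonzero(m)
      P=np.array([onz(cam,[(x+.5)/560,(y+.5)/420],.004 if n=='slide_base' else .05)[:2] for x,y in zip(xs,ys)],dtype=np.float32)
      print(n,cam,r['conf'],cv2.minAreaRect(P),len(P),P.mean(0))
E
```

```text
0.8 [0.2364 0.5786 0.2267] [0.6055 3.0827 0.    ] 0.9973050237464439 [0.4507 0.3118 0.3141] [-1.2856  0.4345  0.025   1.5732 -0.0116  1.134  -0.0751]
[[-0.9257  0.3782  0.    ]
 [ 0.3782  0.9257  0.    ]
 [-0.      0.     -1.    ]]Traceback (most recent call last):
  File "<stdin>", line 16, in <module>
  File "h.py", line 12, in onz
    o,d=ray(cam,pt);return o+d*(z-o[2])/d[2]
        ~~~^^^^^^^^
  File "h.py", line 4, in ray
    c=arm.calibration(cam);K=np.array(c['K']);T=np.array(c['T'])
ValueError: time passes only in moves, steps and waits
```

View pics/w1.png

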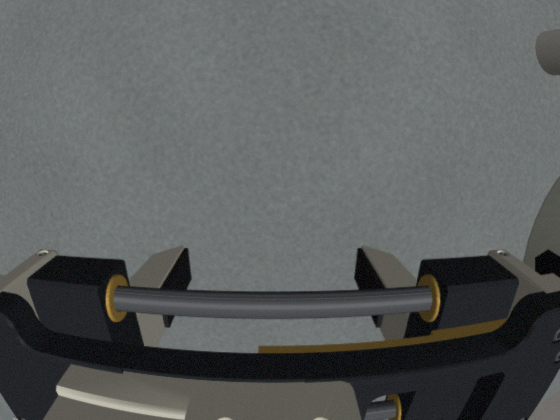

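The wrist picture shows only bare bench and the open fingers, because the moves were refused. I'll retry with all four keys in every row.

>>> {"name": "move_arm", "arguments": {
  "motion": [
    {"tx":-0.036,"ty":-0.03,"tz":0.0,"twist":0.0},
    {"tx":-0.036,"ty":-0.03,"tz":0.0,"twist":0.0},
    {"tx":-0.036,"ty":-0.03,"tz":0.0,"twist":0.0},
    {"tx":-0.036,"ty":-0.03,"tz":0.0,"twist":0.0},
    {"tx":-0.036,"ty":-0.03,"tz":0.0,"twist":0.0},
    {"tx":-0.036,"ty":-0.03,"tz":0.0,"twist":0.0},
    {"tx":-0.036,"ty":-0.03,"tz":0.0,"twist":0.0},
    {"tx":-0.036,"ty":-0.03,"tz":0.0,"twist":0.0},
    {"tx":-0.036,"ty":-0.03,"tz":0.0,"twist":0.0},
    {"tx":-0.036,"ty":-0.03,"tz":0.0,"twist":0.0},
    {"tx":-0.036,"ty":-0.03,"tz":0.0,"twist":0.0},
    {"tx":-0.036,"ty":-0.03,"tz":0.0,"twist":0.0}
  ],
  "gripper": 1.0
}}

```text
clock: 2.35
position: [0.5008, 0.0802, 0.2271]
ee_rot: [0.605, 3.082, 0.001]
force: [0.6, 1.0, 0.8]
width: 0.017
gripper_force: 0.0
```

>>> {"name": "move_arm", "arguments": {
  "motion": [
    {"tx":-0.034,"ty":-0.028,"tz":0.0,"twist":0.0},
    {"tx":-0.034,"ty":-0.028,"tz":0.0,"twist":0.0},
    {"tx":-0.034,"ty":-0.028,"tz":0.0,"twist":0.0},
    {"tx":-0.034,"ty":-0.028,"tz":0.0,"twist":0.0},
    {"tx":0.0,"ty":0.0,"tz":0.0,"twist":0.09},
    {"tx":0.0,"ty":0.0,"tz":0.0,"twist":0.09},
    {"tx":0.0,"ty":0.0,"tz":0.0,"twist":0.09},
    {"tx":0.0,"ty":0.0,"tz":0.0,"twist":0.09},
    {"tx":0.0,"ty":0.0,"tz":0.0,"twist":0.09},
    {"tx":0.0,"ty":0.0,"tz":0.0,"twist":0.09},
    {"tx":0.0,"ty":0.0,"tz":0.0,"twist":0.09},
    {"tx":0.0,"ty":0.0,"tz":0.0,"twist":0.09}
  ]
}}

```text
clock: 3.55
position: [0.5837, -0.0731, 0.2268]
ee_rot: [2.169, 2.272, 0.0]
force: [-0.4, -0.0, 0.0]
width: 0.004
gripper_force: 0.0
```

```bash
sed -i 's/^def ray/C={}\ndef ray/; s/    c=arm.calibration(cam);/    if cam not in C: C[cam]=arm.calibration(cam)\n    c=C[cam];/' h.py
python3 - <<'E'
from h import *
np.set_printoptions(precision=4,suppress=True)
from scipy.spatial.transform import Rotation as R
s=arm.observe();M=R.from_rotvec(s['ee_rot']).as_matrix()
print(s['clock'],s['position'],s['width'],s['force'],s['joints']);print(M)
im=snap('wrist','w2.png')
for n,z in dict(button_top=.056,lip_face=.068,stop_face=.038,carriage_nose=.038).items():
    for r in arm.place_of('wrist',n)[:2]:
      p=r['point'];print(n,round(r['conf'],2),[round(p[0]*560),round(p[1]*420)],onz('wrist',p,z))
a=snap('top','t1.png')
for n in('slide_base','button_top'):
  for cam in('top','wrist'):
    for r in arm.regions_of(cam,n)[:1]:
      ys,xs=np.nonzero(r['region'])
      P=np.array([onz(cam,[(x+.5)/560,(y+.5)/420],.004 if n=='slide_base' else .05)[:2] for x,y in zip(xs,ys)],dtype=np.float32)
      print(n,cam,r['conf'],cv2.minAreaRect(P),len(P),P.mean(0))
E
```

```text
3.55 [ 0.5837 -0.0731  0.2268] 0.0041807040019360975 [-0.3868 -0.0461  0.0497] [-0.4046  0.4123  0.6214  1.7025 -0.2635  1.1113  0.3412]
[[-0.0463  0.9989  0.0002]
 [ 0.9989  0.0463  0.0001]
 [ 0.0001  0.0002 -1.    ]]
button_top 0.62 [270, 191] [ 0.5811 -0.0748  0.056 ]
lip_face 0.83 [274, 175] [ 0.5841 -0.0551  0.068 ]
stop_face 0.63 [293, 7] [0.596  0.1245 0.038 ]
carriage_nose 0.67 [283, 103] [0.5906 0.0175 0.038 ]
slide_base top 0.78 ((0.5923796892166138, 0.10280824452638626), (0.3093339800834656, 0.1302180141210556), 84.29685974121094) 5280 [0.5934 0.1047]
slide_base wrist 0.82 ((0.5881584882736206, -0.004784494638442993), (0.2837347984313965, 0.1327492892742157), 85.82540893554688) 21912 [ 0.5869 -0.0083]
button_top top 0.28 ((0.5831876993179321, -0.0157909095287323), (0.06772267073392868, 0.10964873433113098), 85.63569641113281) 1033 [ 0.5853 -0.0121]
button_top wrist 0.71 ((0.5823560953140259, -0.07424073666334152), (0.037646982818841934, 0.047129373997449875), 85.83854675292969) 1483 [ 0.5825 -0.0744]
```

View pics/w2.png

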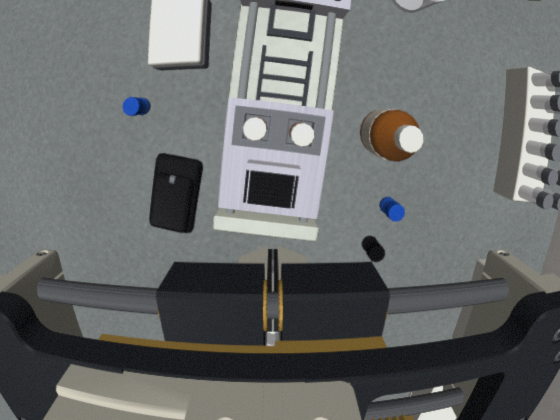

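The close wrist view confirms the choice: the ribbed pad is at (270,188) behind the lip, with both white-capped vials ahead at (255,129) and (302,133). The slide axis is at 85.8°, so I'll turn about 7° and go down.

>>> {"name": "move_arm", "arguments": {
  "motion": [
    {"tx":0.0,"ty":0.0,"tz":0.03,"twist":0.076},
    {"tx":0.005,"ty":-0.002,"tz":0.03,"twist":0.0},
    {"tx":0.0,"ty":0.0,"tz":0.04,"twist":0.0},
    {"tx":0.0,"ty":0.0,"tz":0.035,"twist":0.0},
    {"tx":0.0,"ty":0.0,"tz":0.02,"twist":0.0},
    {"tx":0.0,"ty":0.0,"tz":0.0,"twist":0.0},
    {"tx":0.0,"ty":0.0,"tz":0.0,"twist":0.0}
  ]
}}

```text
clock: 4.75
position: [0.5822, -0.0683, 0.0722]
ee_rot: [2.295, 2.145, -0.0]
force: [0.4, 0.6, 0.1]
width: 0.005
gripper_force: 0.0
```

```bash
python3 - <<'E'
from h import *
np.set_printoptions(precision=4,suppress=True)
im=snap('wrist','w3.png')
s=arm.observe();print(s['position'],s['force'])
for n,z in dict(button_top=.056,lip_face=.068,carriage_nose=.038).items():
    for r in arm.place_of('wrist',n)[:2]:
      p=r['point'];print(n,round(r['conf'],2),[round(p[0]*560),round(p[1]*420)],onz('wrist',p,z))
cv2.imwrite('pics/w3c.png',cv2.resize(cv2.cvtColor(im,cv2.COLOR_RGB2BGR)[100:350,150:410],(780,600)))
E
```

```text
[ 0.5828 -0.0684  0.0729] [-0.0043 -0.9611  0.1581]
button_top 0.63 [271, 258] [ 0.5819 -0.0732  0.056 ]
button_top 0.25 [135, 262] [ 0.4942 -0.0722  0.056 ]
lip_face 0.87 [272, 233] [ 0.5842 -0.0529  0.068 ]
carriage_nose 0.64 [273, 102] [0.5892 0.0172 0.038 ]
```

View pics/w3c.png

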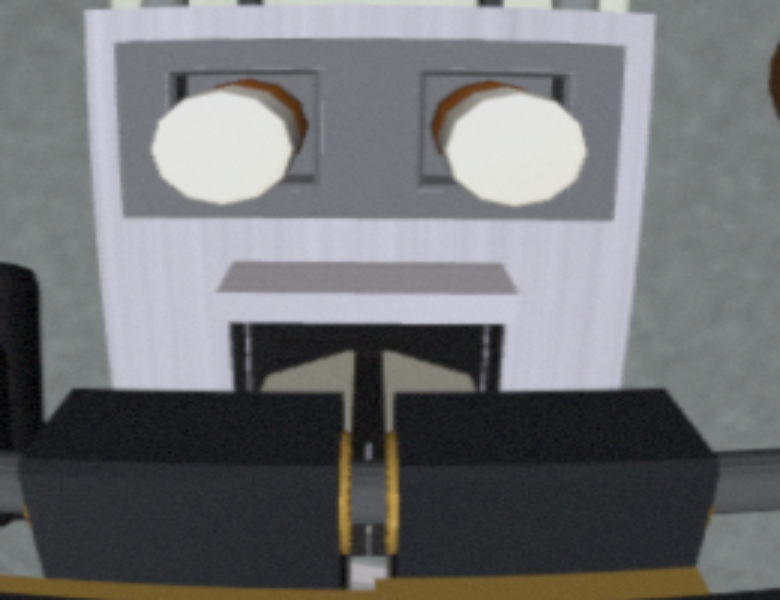

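The crop shows both fingertips centred over the black pad, just behind the lip (lip edge at crop row 290), and both vials upright in their pockets. Now I'll press.

>>> {"name": "move_arm", "arguments": {
  "motion": [
    {"tx":0.0,"ty":0.0,"tz":0.01,"twist":0.0},
    {"tx":0.0,"ty":0.0,"tz":0.006,"twist":0.0},
    {"tx":0.0,"ty":0.0,"tz":0.004,"twist":0.0},
    {"tx":0.0,"ty":0.0,"tz":0.003,"twist":0.0},
    {"tx":0.0,"ty":0.0,"tz":0.002,"twist":0.0},
    {"tx":0.0,"ty":0.0,"tz":0.0,"twist":0.0},
    {"tx":0.0,"ty":0.0,"tz":0.0,"twist":0.0}
  ]
}}

```text
clock: 5.65
position: [0.5822, -0.0679, 0.048]
ee_rot: [-2.295, -2.145, -0.002]
force: [-5.9, 2.8, 19.7]
width: 0.009
gripper_force: 9.7
```

Fully down (about 20 N, so on the bottom). Pushing along.

>>> {"name": "move_arm", "arguments": {
  "motion": [
    {"tx":0.003,"ty":0.0,"tz":0.0,"twist":0.0},
    {"tx":0.004,"ty":0.0,"tz":0.0,"twist":0.0},
    {"tx":0.005,"ty":0.0,"tz":0.0,"twist":0.0},
    {"tx":0.006,"ty":0.0,"tz":0.0,"twist":0.0},
    {"tx":0.006,"ty":0.0,"tz":0.0,"twist":0.0},
    {"tx":0.006,"ty":0.0,"tz":0.0,"twist":0.0},
    {"tx":0.006,"ty":0.0,"tz":0.0,"twist":0.0},
    {"tx":0.006,"ty":0.0,"tz":0.0,"twist":0.0},
    {"tx":0.006,"ty":0.0,"tz":0.0,"twist":0.0},
    {"tx":0.006,"ty":0.0,"tz":0.0,"twist":0.0},
    {"tx":0.006,"ty":0.0,"tz":0.0,"twist":0.0},
    {"tx":0.0,"ty":0.0,"tz":0.0,"twist":0.0}
  ]
}}

```text
clock: 6.85
position: [0.5867, -0.0078, 0.048]
ee_rot: [2.294, 2.146, 0.002]
force: [-2.9, 2.4, 17.9]
width: 0.006
gripper_force: 9.0
```

```bash
python3 - <<'E'
from h import *
np.set_printoptions(precision=4,suppress=True)
im=snap('wrist','w4.png')
s=arm.observe();print(s['position'],s['force'])
for n,z in dict(lip_face=.068,carriage_nose=.038,stop_face=.038).items():
    for r in arm.place_of('wrist',n)[:2]:
      p=r['point'];print(n,round(r['conf'],2),[round(p[0]*560),round(p[1]*420)],onz('wrist',p,z))
E
```

```text
[ 0.5867 -0.0078  0.048 ] [-3.6189  2.0554 17.5751]
lip_face 0.64 [272, 253] [0.5876 0.0076 0.068 ]
carriage_nose 0.63 [274, 103] [0.5934 0.0765 0.038 ]
carriage_nose 0.15 [94, 94] [0.4928 0.0945 0.038 ]
stop_face 0.64 [276, 11] [0.5976 0.1257 0.038 ]
```

View pics/w4.png

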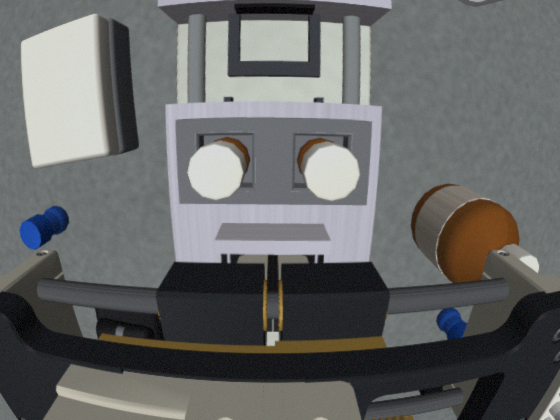

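The carriage is under way, about 60 mm along, with the button down. The nose is at row 103, the stop at row 8, and about 49 mm remains.

>>> {"name": "move_arm", "arguments": {
  "motion": [
    {"tx":0.004,"ty":0.0,"tz":0.0,"twist":0.0},
    {"tx":0.006,"ty":0.0,"tz":0.0,"twist":0.0},
    {"tx":0.006,"ty":0.0,"tz":0.0,"twist":0.0},
    {"tx":0.006,"ty":0.0,"tz":0.0,"twist":0.0},
    {"tx":0.006,"ty":0.0,"tz":0.0,"twist":0.0},
    {"tx":0.006,"ty":0.0,"tz":0.0,"twist":0.0},
    {"tx":0.004,"ty":0.0,"tz":0.0,"twist":0.0},
    {"tx":0.003,"ty":0.0,"tz":0.0,"twist":0.0},
    {"tx":0.002,"ty":0.0,"tz":0.0,"twist":0.0},
    {"tx":0.002,"ty":0.0,"tz":0.0,"twist":0.0},
    {"tx":0.0,"ty":0.0,"tz":0.0,"twist":0.0}
  ]
}}

```text
clock: 8.15
position: [0.59, 0.0363, 0.0481]
ee_rot: [2.295, 2.144, 0.002]
force: [-1.9, 0.4, 16.8]
width: 0.004
gripper_force: 8.2
```

>>> {"name": "move_arm", "arguments": {
  "motion": [
    {"tx":0.002,"ty":0.0,"tz":0.0,"twist":0.0},
    {"tx":0.002,"ty":0.0,"tz":0.0,"twist":0.0},
    {"tx":0.002,"ty":0.0,"tz":0.0,"twist":0.0},
    {"tx":0.0,"ty":0.0,"tz":0.0,"twist":0.0}
  ]
}}

```text
clock: 8.55
position: [0.5904, 0.0422, 0.0481]
ee_rot: [2.295, 2.144, 0.002]
force: [-3.0, 0.6, 15.4]
width: 0.005
gripper_force: 8.1
```

>>> {"name": "move_arm", "arguments": {
  "motion": [
    {"tx":0.002,"ty":0.0,"tz":0.0,"twist":0.0},
    {"tx":0.002,"ty":0.0,"tz":0.0,"twist":0.0},
    {"tx":0.0,"ty":0.0,"tz":0.0,"twist":0.0}
  ]
}}

```text
clock: 8.85
position: [0.5905, 0.0434, 0.0481]
ee_rot: [2.295, 2.14, -0.001]
force: [-3.0, -6.6, 15.8]
width: 0.009
gripper_force: 8.1
```

```bash
python3 - <<'E'
from h import *
np.set_printoptions(precision=4,suppress=True)
im=snap('wrist','w5.png')
s=arm.observe();print(s['position'],s['force'])
for n,z in dict(lip_face=.068,carriage_nose=.038,stop_face=.038).items():
    for r in arm.place_of('wrist',n)[:2]:
      p=r['point'];print(n,round(r['conf'],2),[round(p[0]*560),round(p[1]*420)],onz('wrist',p,z))
E
```

```text
[0.5905 0.0434 0.0481] [-3.1893 -7.1717 16.6921]
lip_face 0.66 [431, 280] [0.6751 0.0346 0.068 ]
lip_face 0.61 [273, 254] [0.5918 0.0584 0.068 ]
carriage_nose 0.63 [272, 103] [0.5964 0.1275 0.038 ]
stop_face 0.87 [273, 108] [0.5965 0.1247 0.038 ]
stop_face 0.45 [100, 169] [0.4944 0.1025 0.038 ]
```

View pics/w5.png

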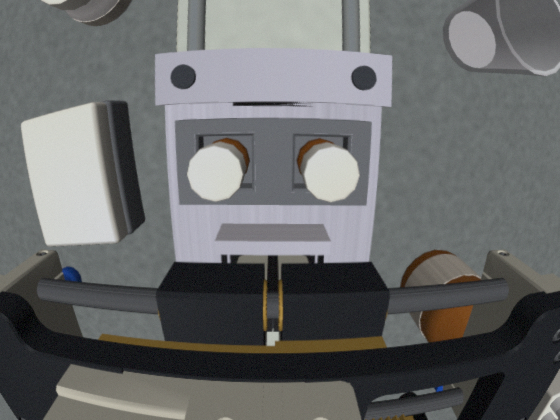

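The nose is on the stop: they meet at row 104, with 7 N pushing back. I'll hold briefly, then lift straight up.

>>> {"name": "move_arm", "arguments": {
  "motion": [
    {"tx":0.001,"ty":0.0,"tz":0.0,"twist":0.0},
    {"tx":0.0,"ty":0.0,"tz":0.0,"twist":0.0},
    {"tx":0.0,"ty":0.0,"tz":-0.003,"twist":0.0},
    {"tx":0.0,"ty":0.0,"tz":-0.005,"twist":0.0},
    {"tx":0.0,"ty":0.0,"tz":-0.006,"twist":0.0},
    {"tx":0.0,"ty":0.0,"tz":-0.01,"twist":0.0},
    {"tx":0.0,"ty":0.0,"tz":-0.02,"twist":0.0},
    {"tx":0.0,"ty":0.0,"tz":-0.03,"twist":0.0},
    {"tx":0.0,"ty":0.0,"tz":-0.03,"twist":0.0},
    {"tx":0.0,"ty":0.0,"tz":-0.03,"twist":0.0},
    {"tx":0.0,"ty":0.0,"tz":0.0,"twist":0.0},
    {"tx":0.0,"ty":0.0,"tz":0.0,"twist":0.0}
  ]
}}

```text
clock: 10.25
position: [0.59, 0.0483, 0.1815]
ee_rot: [2.294, 2.146, 0.002]
force: [-0.6, 0.4, -0.6]
width: 0.004
gripper_force: 0.0
```

```bash
python3 - <<'E'
from h import *
np.set_printoptions(precision=4,suppress=True)
im=snap('wrist','w6.png')
s=arm.observe();print(s['clock'],s['position'],s['force'],s['dq'])
for n,z in dict(button_top=.056,carriage_nose=.038,stop_face=.038).items():
    for r in arm.place_of('wrist',n)[:1]:
      p=r['point'];print(n,round(r['conf'],2),[round(p[0]*560),round(p[1]*420)],onz('wrist',p,z))
E
```

```text
10.3 [0.5893 0.0483 0.1806] [ 0.1198 -0.4688 -0.0133] [ 0.006   0.0184 -0.0069  0.0112 -0.0028 -0.004  -0.0005]
button_top 0.84 [271, 214] [0.5869 0.0359 0.056 ]
carriage_nose 0.82 [270, 114] [0.5919 0.1261 0.038 ]
stop_face 0.84 [273, 114] [0.5946 0.1257 0.038 ]
```

View pics/w6.png

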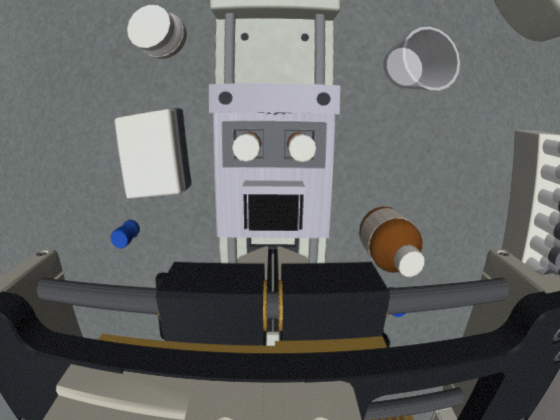

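The carriage nose touches the stop at row 113. The button at (273,212) is free, both vials are upright and the arm is clear, so I'm handing in.

```bash
python3 -c "
from cell import arm
print(arm.sign_off())"
```

```text
the job is handed in; nothing more can be done
None
```

I pushed the carriage onto the end stop with the button held down, let go and moved the arm clear, then handed the job in; the last image showed both vials upright and the nose on the stop, but no verdict came back and I did not measure that the button is fully up.

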